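# Turn the block for its next view and hold the mirror flap at 45 degrees

### The arm

A 7-joint arm with a two-finger parallel gripper is mounted at the origin on the work surface. World frame = base frame: x ahead of the robot, y to its left, z up, the work surface at z = 0. Lengths are in m, angles in rad, forces in N, time in s.
With the tool pointing down it reaches from about 0.35 to 0.9 m from the base axis. Payload 8.1 kg.
Tool frame: the origin (TCP) lies between the finger pads; the fingertips stand ahead of it and the grasp point (between the pads) is the TCP (arm.nose_length is the z of the fingertips in the tool frame, in m); z points along the fingers, y is the line along which they close (so a half turn about z gives the same grasp; the last joint's range is limited). The gripper opens to 92 mm and grips with 3 to 60 N. Pads are 19 mm wide; open, the fingers measure 130 mm over their backs; the gripper's body (75 mm by 190 mm) begins 47 mm behind the grasp point.
Start: joints at [1.219, 0.434, 0.025, 1.573, -0.012, 1.134, -0.075], TCP at [0.154, -0.606, 0.246] pointing down, gripper open.
Joint ranges: [-2.62, 2.62], [-0.44, 2.09], [-1.27, 1.32], [0.08, 2.57], [-1.32, 4.46], [0.12, 2], [-2.74, 2.74]. Speed limits (rad/s): [2.22, 2.22, 3.01, 3.01, 3.14, 3.14, 3.14].

### API

Orientations are given as a rotation vector (axis times angle).
In Python, from cell import sensors, optics, arm gives the robot as it stands.
- The arm moves only by the tool arm_command, never from a script. Its argument "deltas" is one flat list of numbers, 7 for each row, row after row: the turn, a rotation vector about the world's x, y, z as a fraction of full scale, then the shift along the world's x, y, z as a fraction of full scale, then the finger opening in mm, from 0 to 91.8. In form: [wx, wy, wz, dx, dy, dz, fingers, wx, wy, wz, dx, dy, dz, fingers, ...]. A call has 1 to 20 rows; each row is the pose to reach, as a shift and turn from the pose commanded when the call began; what a row does not reach only later rows make up. Full scale, the value 1, is 1 m for a shift and 90 degrees for a turn. A row lasts 1/10 s, in which the tool goes at most 50 mm and 8.59 degrees, less where a joint would pass 70% of its speed; a pose out of reach is approached as far as the arm can. A call with a number of a shift or a turn outside -1 to 1 is refused whole. A call with a gripper value outside its range is refused whole. The fingers move at their own pace and stop on an object; "force" is the grip in N (left out, the last holds). Time passes only in rows, so rows that repeat a pose let the fingers close. It gives the time, the measured TCP pose, the force, the opening and the grip force at its end, in the units of the state.
- sensors.observe(): the state, without advancing time (a new reading comes with each control period).
- optics.get_image(name): name is "side" or "top"; returns the picture (480x640x3 uint8, blue, green, red); there is no depth.
- optics.calibration(name): a dict with "camera_matrix" (3x3 intrinsics, pixels), "D" ([k1, k2, p1, p2, k3] as OpenCV has them; the pictures are not rectified), "rvec" (rotation vector, rad) and "tvec" (3), from world to camera coordinates, as OpenCV has them. Camera axes: x right, y down, z forward; pixel columns grow to the right and rows downward; lengths in m; the calibration is good to about 2 mm. A picture is of the moment at which its call begins. calibration takes no time and is no camera call.
- arm.sign_off(): hands the job in; it is judged then, once.
The state is a dict: "clock": time; "joints": joint angles; "dq": joint speeds; "joint_efforts": joint torques, N m; "position": TCP position; "ee_rot": TCP orientation; "force": force on the tool from outside, world axes, zero at the start; "ft_torque": the same for the moment, N m; "width": opening from 0.0 (shut) to 1.0 (fully open); "gripper_force": force on a finger pad.
Only numpy, scipy, OpenCV 4.12 (cv2) and the standard library are available. Lean on these libraries where they do the work, as an engineer would, in place of code of your own. Each camera call takes 0.05 s, during which the arm holds its last target. There are 200 camera calls.

### The job

On the inspection stage, give the loose aluminium block a quarter turn so that its blue face sits flat and square against the yellow bent bracket, about centred on it, standing upright on the stage, and let go of it. Then lift the black mirror flap of the camera box by its orange handle and hold it open at 45 degrees (within 6 degrees); it springs shut if released, so finish while the gripper is still holding it there. Leave everything else where it stands.

Things in the scene. Friction and masses are not known exactly. Their poses are not given: they have to be found in the camera images.
- block_center (a point): Centre (half-way up) of the loose aluminium workpiece block, 44 x 44 mm in plan, 70 mm tall, 0.25 to 0.5 kg, upright on the stage, round ports in its sides. Its +x points out of the blue face, z up. At the start it stands clear of the bracket (centre 60 to 86 mm before the face), the blue face turned roughly to the bracket's +y side, 60 to 125 degrees from where it must point.
- block_blue (a point): Centre of the block's blue face, 22 mm along +x from block_center; a blue stripe 12 mm wide also runs along that edge of the block's top. Axes as the block.
- block: The same block as a body; origin at the centre of its underside, axes as block_center.
- bracket_face (a point): Foot of the fixed yellow bent bracket's upright face (80 mm wide along y, 30 tall, 5 thick), mid-width, on the stage top, 40 mm above the table. +x points into the bracket, away from the block; z up. Seated, the block's +x lies along this +x and its centre is at x -22 mm, y about 0, z 35 mm here. The stage's black top reaches 155 mm before, 45 behind, 70 to each side.
- flap (a joint): Angle of the camera box's sprung black flap (plate 140 x 155 x 6 mm, mirror below, hinged along the box's +y side), rad: 0 shut and level (as at the start), growing as its free edge rises, stop at 1.4; 45 degrees is 0.785. Weight and a spring shut it from any angle: about 3 to 4 N upwards at the handle holds it.
- flap_handle (a point): Middle of the flap's orange round handle bar: 10 mm thick, 90 mm long, parallel to the hinge (x), on two end posts, its axis 40 mm above the flap's top. Flap shut, it lies 115 mm along -y and 46 along +z from the hinge line; it rises and moves towards the hinge as the flap opens. Pinched across from above between its posts, the bar turns in the grip, so the tool may stay pointing down.
- flap_hinge (a point): Mid-length of the hinge, on the top rim of the fixed camera box (aluminium, 140 mm along x, 150 along y, 50 tall), 50 mm above the table. x runs along the hinge, +y points outward, away from the flap's free edge; z up. The hinge line is 0.5 mm above this point.
- done_block_center (a point): Centre of an already inspected block of the same size with an orange face, on the table; leave it.
- tape: Clear tape roll lying flat, 76 mm across, 24 mm tall, origin at its underside; leave it.
- lens: Black camera lens standing, 46 mm across, 50 mm tall, origin at its underside; leave it.
- carton: Small cardboard carton 110 x 75 x 60 mm, origin at its underside; leave it.
- duster: Red spray can 60 mm across, 170 mm tall, origin at its underside; leave it.
- driver: Screwdriver lying on the table; leave it.
Not all that is in view belongs to the job. Leave any turquoise look-alike of the block alone. Leave any red look-alike of the part that bears flap alone.

How it is judged:
By the outcome, as a careful person would: the job done as asked, in the order asked, and still so for the second after the job is handed in, while the arm keeps its last pose, push and grip.
It also fails if it takes over 48 s, if anything falls off the work surface, if the arm or the gripper's body presses on something with over 40 N, if the wrist force passes 120 N, or if a joint passes its speed limit or range.

## Working session

There is one attempt and no reset: what is moved stays moved. The work goes in short steps, Python scripts to look and compute and a tool call to move; the robot and the scene stay as the last step left them, time stands still between calls to the robot, and variables do not carry over. Pictures are saved under pics/ and viewed, at most 10 in all, crops included, and the job is handed in when it is done.

Besides the shell and the picture viewer there is one more tool, called after "Request:" in YAML: its name, and indented under it one key for each argument. arm_command: Moves the arm, as the interface text tells. Its arguments: {"type":"object","properties":{"deltas":{"type":"array","items":{"type":"number"}},"force":{"type":"number"}},"required":["deltas"]}

```bash
mkdir -p pics; ls; python3 - <<'E'
from cell import sensors,optics,arm
import cv2
s=sensors.observe();print({k:s[k] for k in('clock','position','ee_rot','width','force')},arm.nose_length)
for n in('side','top'):
    cv2.imwrite(f'pics/{n}0.png',optics.get_image(n)); c=optics.calibration(n);print(n,c)
E
```

```text
pics
{'clock': 0.0, 'position': array([ 0.15373501, -0.60531297,  0.24496191]), 'ee_rot': array([-3.11583050e+00, -3.89634428e-01,  5.66944735e-04]), 'width': 1.000969322743464, 'force': array([-0.11970635, -0.29478674,  0.86580902])} 0.019
side {'camera_matrix': array([[558.48685341,   0.        , 313.18372677],
       [  0.        , 558.48685341, 239.8106334 ],
       [  0.        ,   0.        ,   1.        ]]), 'D': array([-0.1019475,  0.       ,  0.       ,  0.       ,  0.       ]), 'rvec': array([ 0.58870129, -2.79667557,  0.98893637]), 'tvec': array([0.54503336, 0.27228075, 1.33010529])}
top {'camera_matrix': array([[504.38780913,   0.        , 312.38649911],
       [  0.        , 504.38780913, 246.26789232],
       [  0.        ,   0.        ,   1.        ]]), 'D': array([0.04919517, 0.        , 0.        , 0.        , 0.        ]), 'rvec': array([ 2.13059792, -2.10423856,  0.18209452]), 'tvec': array([-0.00909423,  0.58036763,  1.57840421])}
```

View pics/side0.png

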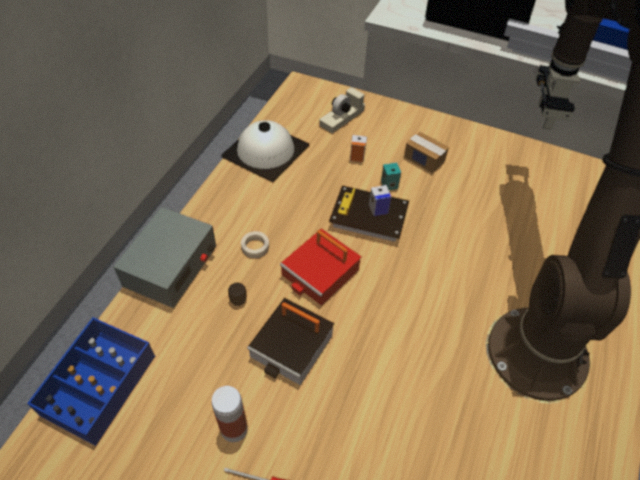

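View pics/top0.png

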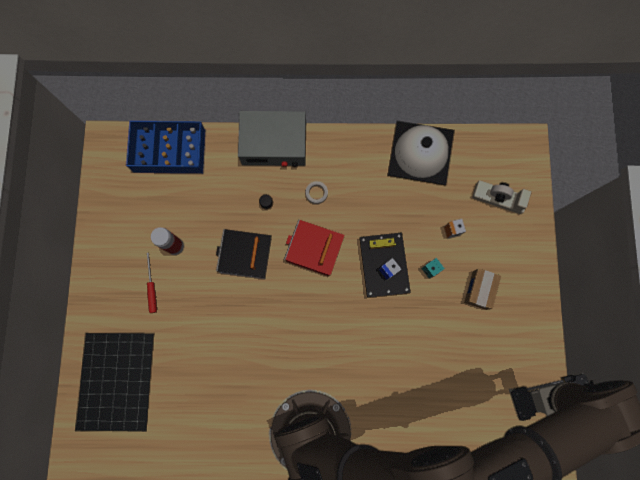

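The side view shows the stage near (370,212), with the block at (380,200), the yellow bracket at (346,201) and the black box with its orange handle at (295,340). In the top view the block is at (389,268), the bracket at (382,243) and the handle at (254,252). Red and turquoise decoys stand between and beside them. Next I'll get close crops and masks.

```bash
cat > h.py <<'E'
import cv2,numpy as np
from cell import sensors,optics,arm
def cam(n):
    c=optics.calibration(n);R=cv2.Rodrigues(np.array(c['rvec']))[0];return c['camera_matrix'],c['D'],R,np.array(c['tvec']).ravel()
def ray(n,uv):
    K,D,R,t=cam(n);p=cv2.undistortPoints(np.array(uv,float).reshape(-1,1,2),K,D).reshape(-1,2)
    d=(R.T@np.c_[p,np.ones(len(p))].T).T;return -R.T@t,d/np.linalg.norm(d,axis=1)[:,None]
def plane(n,uv,z):
    o,d=ray(n,uv);return o+d*((z-o[2])/d[:,2])[:,None]
def tri(a,b):
    (o1,d1),(o2,d2)=ray('top',a),ray('side',b);out=[]
    for u,v in zip(d1,d2):
        s=np.linalg.lstsq(np.c_[u,-v],o2-o1,rcond=None)[0];p,q=o1+s[0]*u,o2+s[1]*v;out.append(np.r_[(p+q)/2,np.linalg.norm(p-q)])
    return np.array(out)
def proj(n,P):
    c=optics.calibration(n);return cv2.projectPoints(np.array(P,float).reshape(-1,1,3),c['rvec'],c['tvec'],c['camera_matrix'],c['D'])[0].reshape(-1,2)
def mask(im,roi,lo,hi):
    x,y,w,h=roi;m=np.zeros(im.shape[:2],np.uint8);m[y:y+h,x:x+w]=cv2.inRange(cv2.cvtColor(im,cv2.COLOR_BGR2HSV),np.array(lo),np.array(hi))[y:y+h,x:x+w];return m
E
python3 - <<'E'
from h import *
t=cv2.imread('pics/top0.png');s=cv2.imread('pics/side0.png')
def crop(im,x,y,w,h,f):return cv2.resize(im[y:y+h,x:x+w],None,fx=f,fy=f,interpolation=cv2.INTER_CUBIC)
a=crop(t,352,228,66,75,6);b=crop(s,325,180,90,65,4.44);b=crop(s,328,180,90,64,400/90)
c=crop(t,210,225,66,60,6);d=crop(s,245,295,95,90,4)
H=450
def pad(i):return cv2.copyMakeBorder(i,0,max(0,H-i.shape[0]),0,max(0,400-i.shape[1]),cv2.BORDER_CONSTANT)[:H,:400]
cv2.imwrite('pics/c1.png',np.hstack([pad(a),pad(b)]))
for n,im,roi1,roi2,roi3 in(('top',t,(362,232,40,20),(375,255,30,28),(245,230,20,45)),('side',s,(330,185,30,35),(365,180,30,40),(275,295,50,40))):
    for nm,roi,lo,hi in(('yellow',roi1,(20,120,90),(35,255,255)),('blue',roi2,(112,100,50),(130,255,255)),('orange',roi3,(3,130,60),(18,255,255))):
        m=mask(im,roi,lo,hi);p=np.argwhere(m)[:,::-1]
        if len(p):print(n,nm,len(p),p.mean(0).round(2),cv2.boxPoints(cv2.minAreaRect(p.astype(np.float32))).round(1).tolist())
E
```

```text
top yellow 154 [382.05 242.69] [[369.3999938964844, 240.5], [394.3999938964844, 237.6999969482422], [395.20001220703125, 244.5], [370.1000061035156, 247.3000030517578]]
top blue 64 [386.5  270.31] [[380.29998779296875, 266.1000061035156], [383.79998779296875, 263.3999938964844], [392.6000061035156, 274.6000061035156], [389.0, 277.29998779296875]]
top orange 118 [253.75 252.11] [[249.5, 266.8999938964844], [254.5, 235.8000030517578], [258.20001220703125, 236.3000030517578], [253.1999969482422, 267.5]]
side yellow 245 [346.13 201.66] [[336.8999938964844, 212.3000030517578], [346.1000061035156, 184.6999969482422], [355.70001220703125, 187.89999389648438], [346.5, 215.5]]
side blue 249 [382.16 203.57] [[375.0, 194.0], [389.0, 194.0], [389.0, 214.0], [375.0, 214.0]]
side orange 689 [305.25 308.86] [[275.0, 295.0], [324.0, 295.0], [324.0, 332.0], [275.0, 332.0]]
```

View pics/c1.png

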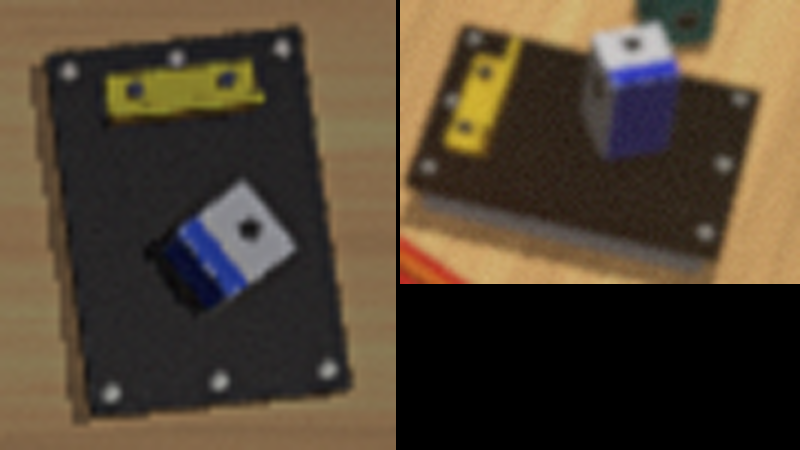

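The left crop (top view) shows the block's top face with full-scale corners near (392.5,258), (401.5,269), (391,277.7) and (382,267), and the blue stripe on the lower-left side. The bracket's upright is at y≈247, and the stage corners are clear in both views. Next I'll measure these, and the handle, in both views.

```bash
python3 - <<'E'
from h import *
t=cv2.imread('pics/top0.png');s=cv2.imread('pics/side0.png')
# stage: dark mask -> hull -> 4 corners
def quad(im,roi,lo,hi):
    m=mask(im,roi,lo,hi);m=cv2.morphologyEx(m,cv2.MORPH_CLOSE,np.ones((9,9)));c=max(cv2.findContours(m,0,1)[0],key=cv2.contourArea);h=cv2.convexHull(c)
    for e in np.arange(.01,.2,.005):
        q=cv2.approxPolyDP(h,e*cv2.arcLength(h,True),True)
        if len(q)<=4:break
    return q.reshape(-1,2).astype(float),cv2.minAreaRect(h)
tc=lambda P:np.array(P)/6+[352,228]-5/12
sc=lambda P:(np.array(P)-[400,0])/(400/90)+[328,180]-.4
q,_=quad(t,(354,226,62,76),(0,0,0),(180,255,70));print('stage top quad',q.tolist())
P=plane('top',tc([[45,60],[298,27],[352,388],[92,415]]),.04);print('stage eye',P.round(4).tolist(),np.linalg.norm(P-np.roll(P,1,0),axis=1).round(4))
print('stage mask',plane('top',q,.04).round(4).tolist())
S=sc([[412,185],[465,25],[760,92],[715,262]])
print('stage side',plane('side',S,.04).round(4).tolist())
B=tc([[243,180],[297,245],[234,298],[180,233]]);b=plane('top',B,.11);print('block',b.round(4).tolist(),b.mean(0).round(4),np.linalg.norm(b-np.roll(b,1,0),axis=1).round(4))
# same block in side view: top corners 
Q=sc([[655,22],[592,38],[610,82],[678,66]]);b2=plane('side',Q,.11);print('block side',b2.round(4).tolist(),b2.mean(0).round(4))
print('tri centre',tri([B.mean(0)],[Q.mean(0)]).round(4))
# handle
for n,im,roi in(('top',t,(248,230,14,45)),('side',s,(272,295,54,40))):
    m=mask(im,roi,(3,180,120),(14,255,255));k,l,st,c=cv2.connectedComponentsWithStats(m)
    for i in range(1,k):
        if st[i,4]>20:
            p=np.argwhere(l==i)[:,::-1].astype(np.float32);print(n,st[i],c[i].round(2),cv2.boxPoints(cv2.minAreaRect(p)).round(1).tolist())
a=cv2.resize(t[225:285,210:280],None,fx=5.7,fy=5.7,interpolation=2);d=cv2.resize(s[290:385,245:345],None,fx=4,fy=4,interpolation=2)
a=cv2.copyMakeBorder(a,0,380-a.shape[0],0,1,0);cv2.imwrite('pics/c2.png',np.hstack([a,d]))
E
```

```text
stage top quad [[400.0, 232.0], [409.0, 292.0], [367.0, 297.0], [359.0, 238.0]]
stage eye [[0.6137, -0.154, 0.04], [0.6335, -0.2915, 0.04], [0.4371, -0.3163, 0.04], [0.4208, -0.1782, 0.04]] [0.1944 0.139  0.198  0.1391]
stage mask [[0.6338, -0.2875, 0.04], [0.4379, -0.3124, 0.04], [0.42, -0.1785, 0.04], [0.6123, -0.1537, 0.04]]
stage side [[0.6068, -0.1456, 0.04], [0.6274, -0.2868, 0.04], [0.4336, -0.31, 0.04], [0.417, -0.1645, 0.04]]
block [[0.537, -0.2503, 0.11], [0.5034, -0.2774, 0.11], [0.4756, -0.2447, 0.11], [0.5089, -0.2176, 0.11]] [ 0.5062 -0.2475  0.11  ] [0.0431 0.0431 0.0429 0.043 ]
block side [[0.5006, -0.2725, 0.11], [0.5314, -0.2434, 0.11], [0.5092, -0.2133, 0.11], [0.4759, -0.243, 0.11]] [ 0.5043 -0.2431  0.11  ]
tri centre [[ 0.5062 -0.2484  0.1043  0.0016]]
top [251 246   5  22  42] [253.21 256.76] [[250.5, 266.8999938964844], [254.0, 246.0], [256.1000061035156, 246.39999389648438], [252.60000610351562, 267.29998779296875]]
side [282 302  37  22 181] [300.   312.46] [[281.0, 304.8999938964844], [283.0, 301.1000061035156], [319.1000061035156, 319.8999938964844], [317.0, 323.79998779296875]]
```

View pics/c2.png

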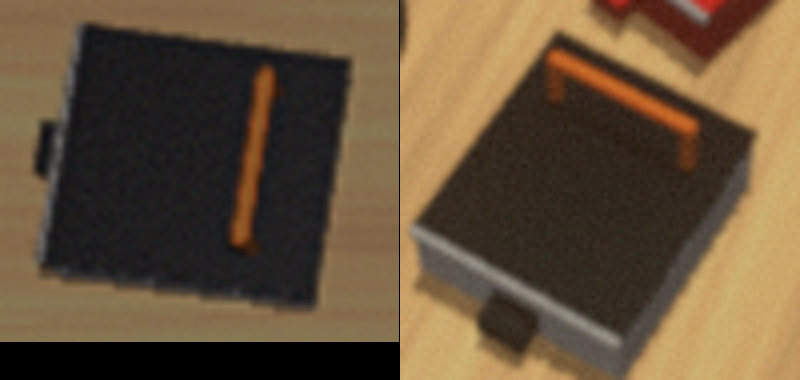

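The handle bar runs from (256.3,236.5) to (251.7,267.6) in the top view, with the hinge lump on its left (+y) side. In the side view it runs from (283,304) to (317.6,321.6).

```bash
python3 - <<'E'
from h import *
T=np.array([[266,68],[240,245]])/5.7+[210,225]-.41; S=(np.array([[555,58],[692,128]])-[400,0])/4+[245,290]-.4
T=np.vstack([T,T.mean(0)]);S=np.vstack([S,S.mean(0)])
S2=S[[1,0,2]]
for n,X in(('a',S),('b',S2)):print(n,tri(T,X).round(4).tolist())
for n,X in(('top',T),('side',S)):
    p=plane(n,X,.096);v=p[1]-p[0];print(n,p.round(4).tolist(),np.linalg.norm(v).round(4),np.degrees(np.arctan2(v[1],v[0])).round(1))
# box lid quad, top view
L=np.array([[82,25],[350,60],[316,307],[45,270]])/5.7+[210,225]-.41;p=plane('top',L,.055);print('lid',p.round(4).tolist())
tc=lambda P:np.array(P)/6+[352,228]-5/12
sc=lambda P:(np.array(P)-[400,0])/(400/90)+[328,180]-.4
# bracket upright top edge corners
print('upright',plane('top',tc([[110,121],[265,101]]),.07).round(4).tolist())
print(plane('side',sc([[518,38],[488,155]]),.07).round(4).tolist())
E
```

```text
a [[0.5992, 0.1757, 0.091, 0.0074], [0.5035, 0.187, 0.0922, 0.0008], [0.551, 0.1815, 0.0916, 0.0035]]
b [[0.5555, 0.1761, 0.082, 0.0967], [0.5407, 0.1919, 0.1284, 0.0865], [0.551, 0.1815, 0.0916, 0.0035]]
top [[0.602, 0.1756, 0.096], [0.5026, 0.1865, 0.096], [0.552, 0.1811, 0.096]] 0.1 173.8
side [[0.594, 0.1786, 0.096], [0.5032, 0.1891, 0.096], [0.5481, 0.1839, 0.096]] 0.0914 173.4
lid [[0.6344, 0.287, 0.055], [0.6156, 0.1332, 0.055], [0.4738, 0.1481, 0.055], [0.493, 0.3012, 0.055]]
upright [[0.5747, -0.186, 0.07], [0.5864, -0.2684, 0.07]]
[[0.5835, -0.2621, 0.07], [0.5653, -0.1624, 0.07]]
```

Request:
arm_command:
  deltas: [0,0,0.95,0.351,0.36,-0.03,91,0,0,0.95,0.351,0.36,-0.03,91,0,0,0.95,0.351,0.36,-0.03,91,0,0,0.95,0.351,0.36,-0.03,91,0,0,0.95,0.351,0.36,-0.03,91,0,0,0.95,0.351,0.36,-0.03,91,0,0,0.95,0.351,0.36,-0.03,91,0,0,0.95,0.351,0.36,-0.03,91,0,0,0.95,0.351,0.36,-0.03,91,0,0,0.95,0.351,0.36,-0.03,91,0,0,0.95,0.351,0.36,-0.03,91,0,0,0.95,0.351,0.36,-0.03,91]
  force: 15

```text
clock: 1.3
position: [0.5055, -0.2442, 0.2152]
ee_rot: [-2.021, -2.404, -0.001]
force: [-0.3, -0.9, -0.5]
width: 0.988
gripper_force: 0.0
```

Request:
arm_command:
  deltas: [0,0,0.332,0,0,-0.02,91,0,0,0.332,0,0,-0.02,91,0,0,0.332,0,0,-0.02,91,0,0,0.332,0,0,-0.02,91,0,0,0.332,0,0,-0.045,91,0,0,0.332,0,0,-0.07,91,0,0,0.332,0,0,-0.095,91,0,0,0.332,0,0,-0.115,91,0,0,0.332,0,0,-0.127,91,0,0,0.332,0,0,-0.127,91]

```text
clock: 2.3
position: [0.503, -0.2468, 0.0873]
ee_rot: [-1.339, -2.839, 0.001]
force: [-0.2, -0.4, 1.1]
width: 0.992
gripper_force: 0.0
```

```bash
python3 - <<'E'
from h import *
s=sensors.observe();print(s['clock'],s['position'],s['ee_rot'],s['force'],s['joints'].round(2) if hasattr(s['joints'],'round') else s['joints'])
t=optics.get_image('top');d=optics.get_image('side')
cv2.imwrite('pics/c3.png',np.hstack([cv2.resize(t[228:303,347:422],(400,400),interpolation=2),cv2.resize(d[150:240,325:415],(400,400),interpolation=2)]))
E
```

```text
2.3 [ 0.50301257 -0.24683103  0.08727522] [-1.33899890e+00 -2.83859225e+00  1.49598858e-03] [-0.24058783 -0.36154739  1.06460364] [ 0.72  0.57 -0.51  1.87  0.37  0.8   0.71]
```

View pics/c3.png

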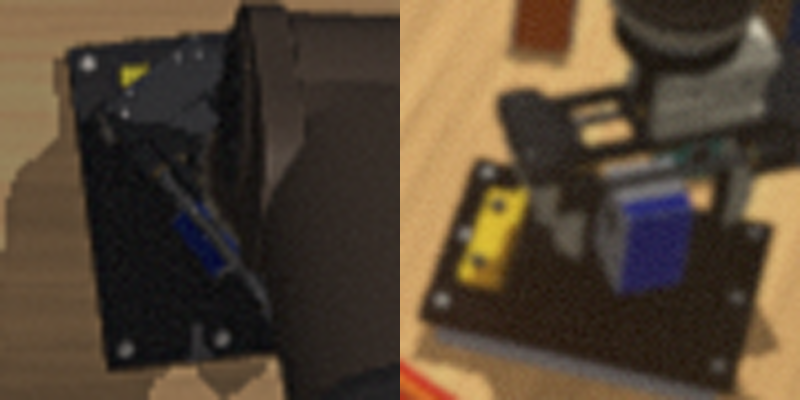

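The fingers straddle the block from the bracket side to the front side. The blue face is free and faces the side camera at (382,204). I'll close the gripper on the block.

Request:
arm_command:
  deltas: [0,0,0,0,0,0,60,0,0,0,0,0,0,50,0,0,0,0,0,0,40,0,0,0,0,0,0,40,0,0,0,0,0,0,40,0,0,0,0,0,0,40,0,0,0,0,0,0,40,0,0,0,0,0,0,40]
  force: 20

```text
clock: 3.2
position: [0.5051, -0.2456, 0.0888]
ee_rot: [1.336, 2.843, 0.001]
force: [1.1, 1.6, 0.0]
width: 0.484
gripper_force: 19.8
```

Request:
arm_command:
  deltas: [0,0,0,0,0,0.01,40,0,0,0,0,0,0.02,40,0,0,-0.06,0,0,0.02,40,0,0,-0.13,0,0,0.02,40,0,0,-0.2,0,0,0.02,40,0,0,-0.27,0,0,0.02,40,0,0,-0.34,0,0,0.02,40,0,0,-0.41,0,0,0.02,40,0,0,-0.48,0,0,0.02,40,0,0,-0.55,0,0,0.02,40,0,0,-0.62,0,0,0.02,40,0,0,-0.69,0,0,0.02,40,0,0,-0.76,0,0,0.02,40,0,0,-0.83,0,0,0.02,40,0,0,-0.9,0,0,0.02,40,0,0,-0.95,0,0,0.02,40,0,0,-0.95,0,0,0.02,40]
  force: 30

```text
clock: 4.9
position: [0.5051, -0.2456, 0.1095]
ee_rot: [2.912, 1.179, 0.001]
force: [-0.5, 0.3, -2.8]
width: 0.478
gripper_force: 29.7
```

Request:
arm_command:
  deltas: [0,0,-0.07,0.005,0.003,0,40,0,0,-0.14,0.01,0.006,0,40,0,0,-0.21,0.02,0.009,0,40,0,0,-0.28,0.03,0.012,0,40,0,0,-0.35,0.035,0.0155,0,40,0,0,-0.408,0.035,0.0155,0,40,0,0,-0.408,0.035,0.0155,0,40,0,0,-0.408,0.035,0.0155,0,40]

```text
clock: 5.7
position: [0.5397, -0.2303, 0.109]
ee_rot: [-3.135, -0.21, 0.0]
force: [-0.5, -0.4, -3.8]
width: 0.476
gripper_force: 29.7
```

```bash
python3 - <<'E'
from h import *
s=sensors.observe();print(s['clock'],s['position'],s['ee_rot'],s['force'],s['width'],(2*np.degrees(np.arctan2(s['ee_rot'][1],s['ee_rot'][0]))-90)%180)
t=optics.get_image('top');d=optics.get_image('side')
cv2.imwrite('pics/c4.png',np.hstack([cv2.resize(t[228:303,347:422],(400,400),interpolation=2),cv2.resize(d[150:230,325:405],(400,400),interpolation=2)]))
E
```

```text
5.7 [ 0.53974605 -0.23025807  0.10895484] [-3.13457318e+00 -2.09610289e-01  1.49218515e-04] [-0.48020963 -0.42141324 -3.81929639] 0.4764347693834807 97.6513967903773
```

View pics/c4.png

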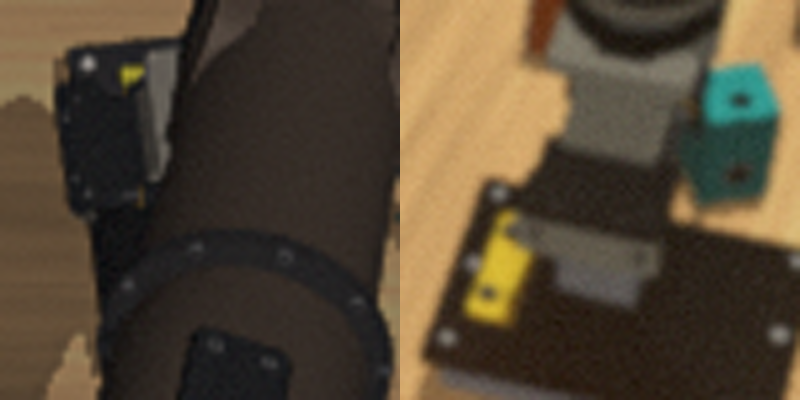

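In the side view the block is held upright and squared off before the bracket, with its lower edge near (436–453,202–211). It is about 15 mm short of the face. I'll lower it and creep forward while watching the force.

Request:
arm_command:
  deltas: [0,0,0,0,0,-0.008,40,0,0,0,0,0,-0.015,40,0,0,0,0,0,-0.019,40,0,0,0,0.003,0.0004,-0.019,40,0,0,0,0.006,0.0008,-0.019,40,0,0,0,0.009,0.0012,-0.019,40,0,0,0,0.01,0.0013,-0.019,40,0,0,0,0.01,0.0013,-0.019,40]

```text
clock: 6.6
position: [0.5501, -0.2289, 0.0897]
ee_rot: [3.135, 0.204, 0.0]
force: [0.3, 0.0, -2.4]
width: 0.48
gripper_force: 29.7
```

Request:
arm_command:
  deltas: [0,0,0,0.001,0.0001,0,40,0,0,0,0.002,0.0003,0,40,0,0,0,0.003,0.0004,0,40,0,0,0,0.003,0.0004,0,40]

```text
clock: 7.0
position: [0.553, -0.2285, 0.0898]
ee_rot: [3.135, 0.203, 0.0]
force: [-0.0, -0.2, -3.1]
width: 0.478
gripper_force: 29.7
```

Request:
arm_command:
  deltas: [0,0,0,0.001,0.0001,0,40,0,0,0,0.002,0.0003,0,40,0,0,0,0.003,0.0004,0,40,0,0,0,0.003,0.0004,0,40]

```text
clock: 7.4
position: [0.5561, -0.2281, 0.0898]
ee_rot: [3.135, 0.203, 0.0]
force: [0.7, 0.3, -2.6]
width: 0.476
gripper_force: 29.7
```

No contact yet, so I'll creep on.

Request:
arm_command:
  deltas: [0,0,0,0.001,0.0001,0,40,0,0,0,0.002,0.0003,0,40,0,0,0,0.003,0.0004,0,40,0,0,0,0.003,0.0004,0,40]

```text
clock: 7.8
position: [0.5584, -0.2278, 0.0896]
ee_rot: [-3.135, -0.203, 0.002]
force: [-3.0, 0.1, -1.5]
width: 0.479
gripper_force: 29.7
```

Request:
arm_command:
  deltas: [0,0,0,0,0,-0.001,40,0,0,0,0,0,-0.0015,40,0,0,0,0.001,0.0001,-0.0015,40,0,0,0,0.002,0.0003,-0.0015,40,0,0,0,0.003,0.0004,-0.0015,40,0,0,0,0.003,0.0004,-0.0015,40]
  force: 10

```text
clock: 8.4
position: [0.5598, -0.2281, 0.0885]
ee_rot: [-3.135, -0.201, 0.005]
force: [-10.5, 0.5, 8.5]
width: 0.483
gripper_force: 10.0
```

```bash
python3 - <<'E'
from h import *
s=sensors.observe();print(s['position'],s['ft_torque'],s['force'],s['width'],(2*np.degrees(np.arctan2(s['ee_rot'][1],s['ee_rot'][0]))-90)%180)
E
```

```text
[ 0.55975936 -0.22812539  0.08854942] [-0.02182221  2.17330608 -0.1252347 ] [-10.47674451   0.47386774   8.46154221] 0.4829837296568508 97.32949497088003
```

Contact is firm at 10 N. I'll release, lift clear and look.

Request:
arm_command:
  deltas: [0,0,0,-0.002,-0.0003,0,55,0,0,0,-0.002,-0.0003,0,70,0,0,0,-0.002,-0.0003,0,75,0,0,0,-0.002,-0.0003,0,75,0,0,0,-0.002,-0.0003,0,75,0,0,0,-0.002,-0.0003,0.02,75,0,0,0,-0.002,-0.0003,0.05,75,0,0,0,-0.002,-0.0003,0.09,75,0,0,0,-0.002,-0.0003,0.13,75,0,0,0,-0.002,0.04,0.13,75,0,0,0,-0.002,0.09,0.13,75,0,0,0,-0.002,0.14,0.13,75,0,0,0,-0.002,0.19,0.13,75,0,0,0,-0.002,0.24,0.13,75,0,0,0,-0.002,0.29,0.13,75,0,0,0,-0.002,0.29,0.13,75]

```text
clock: 10.0
position: [0.5592, 0.0721, 0.2184]
ee_rot: [-3.129, -0.221, -0.001]
force: [0.2, -0.4, -0.0]
width: 0.813
gripper_force: 0.0
```

```bash
python3 - <<'E'
from h import *
s=sensors.observe();print(s['clock'],s['position'],s['force'],s['width'])
t=optics.get_image('top');d=optics.get_image('side');cv2.imwrite('pics/t5.png',t);cv2.imwrite('pics/s5.png',d)
cv2.imwrite('pics/c5.png',np.hstack([cv2.resize(t[228:303,352:418],(396,450),interpolation=2),cv2.resize(d[160:240,325:397],(404,450),interpolation=2)]))
E
```

```text
10.0 [0.55921504 0.07209251 0.21838634] [ 0.15001217 -0.43452261 -0.00272014] 0.81272816371825
```

View pics/c5.png

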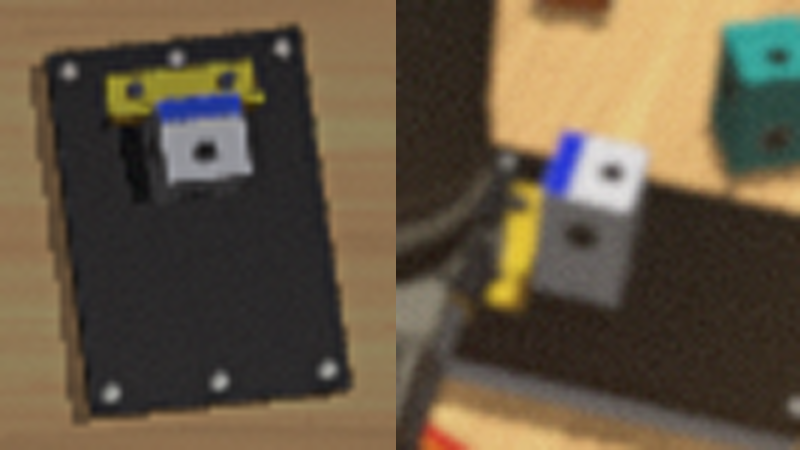

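The block stands upright with its blue stripe against the bracket. In the left crop its top face runs from (158,98) to (253,178), and the bracket spans x 107–263. I'll check centring and squareness numerically.

```bash
python3 - <<'E'
from h import *
t=cv2.imread('pics/t5.png')
m=mask(t,(374,238,24,26),(0,0,95),(180,90,255))|mask(t,(374,238,24,26),(110,120,110),(130,255,255))
c=max(cv2.findContours(m,0,1)[0],key=cv2.contourArea);r=cv2.minAreaRect(c);print(r)
b=plane('top',cv2.boxPoints(r),.11);C=b.mean(0);e=np.diff(b,axis=0)
print(b.round(4).tolist(),C.round(4),[(np.degrees(np.arctan2(v[1],v[0]))%90).round(1) for v in e],np.linalg.norm(e,axis=1).round(4))
# bracket ends and stage side edges, from the first picture
F=np.array([.5798,-.2283]);a=np.radians(7.4);x=np.array([np.cos(a),np.sin(a)]);y=np.array([-x[1],x[0]])
for nm,o in(('stage',F),('upright',np.array([.5806,-.2272]))):print(nm,(C[:2]-o)@x,(C[:2]-o)@y)
E
```

```text
((385.5299987792969, 250.2100067138672), (14.424979209899902, 13.717873573303223), 81.8698959350586)
[[0.5793, -0.2064, 0.11], [0.5859, -0.2486, 0.11], [0.5408, -0.2543, 0.11], [0.5342, -0.2122, 0.11]] [ 0.5601 -0.2304  0.11  ] [np.float64(8.9), np.float64(7.1), np.float64(8.9)] [0.0428 0.0454 0.0425]
stage -0.019846065474192216 0.00048270902760440114
upright -0.020781077560334028 -0.0005050927737549351
```

The block is seated and centred to about 1 mm. The last moment reading hints at one-edge contact, so I'll square it with a light push on its back with closed fingers.

Request:
arm_command:
  deltas: [0,0,0,-0.056,-0.05,0,0,0,0,0,-0.056,-0.1,0,0,0,0,0,-0.056,-0.15,0,0,0,0,0,-0.056,-0.2,0,0,0,0,0,-0.056,-0.25,0,0,0,0,0,-0.056,-0.3,0,0,0,0,0,-0.056,-0.308,-0.02,0,0,0,0,-0.056,-0.308,-0.06,0,0,0,0,-0.056,-0.308,-0.1,0,0,0,0,-0.056,-0.308,-0.13,0,0,0,0,-0.056,-0.308,-0.148,0,0,0,0,-0.056,-0.308,-0.148,0]

```text
clock: 11.3
position: [0.5012, -0.2466, 0.0678]
ee_rot: [-3.134, -0.199, 0.008]
force: [-0.1, -0.4, 0.4]
width: 0.006
gripper_force: 0.0
```

Request:
arm_command:
  deltas: [0,0,0,0.004,0.0005,0,0,0,0,0,0.008,0.001,0,0,0,0,0,0.012,0.0016,0,0,0,0,0,0.015,0.002,0,0,0,0,0,0.017,0.0022,0,0,0,0,0,0.018,0.0024,0,0,0,0,0,0.018,0.0024,0,0]

```text
clock: 12.0
position: [0.522, -0.2429, 0.0703]
ee_rot: [3.135, 0.203, 0.0]
force: [-0.0, -0.6, -0.2]
width: 0.001
gripper_force: 0.0
```

Request:
arm_command:
  deltas: [0,0,0,0.001,0.0001,0,0,0,0,0,0.002,0.0003,0,0,0,0,0,0.003,0.0004,0,0,0,0,0,0.004,0.0005,0,0,0,0,0,0.005,0.0006,0,0,0,0,0,0.005,0.0006,0,0]

```text
clock: 12.6
position: [0.5271, -0.2423, 0.0702]
ee_rot: [3.135, 0.203, 0.0]
force: [-0.9, 0.5, 0.5]
width: 0.007
gripper_force: 0.0
```

Request:
arm_command:
  deltas: [0,0,0,-0.002,0.003,0,0,0,0,0,-0.003,0.008,0,0,0,0,0,-0.003,0.0095,0,0,0,0,0,-0.001,0.0098,0,0,0,0,0,0.0,0.01,0,0,0,0,0,0.001,0.01,0,0,0,0,0,0.001,0.01,0,0]

```text
clock: 13.3
position: [0.5262, -0.2324, 0.07]
ee_rot: [-3.134, -0.202, 0.005]
force: [-6.7, 0.8, 5.1]
width: 0.008
gripper_force: 3.3
```

Request:
arm_command:
  deltas: [0,0,0,0.001,0.0001,0,0,0,0,0,0.002,0.0003,0,0,0,0,0,0.002,0.0003,0,0]

```text
clock: 13.6
position: [0.5263, -0.2324, 0.0698]
ee_rot: [-3.134, -0.2, 0.01]
force: [-13.5, 1.2, 9.4]
width: 0.003
gripper_force: 6.6
```

The block is firm under 13 N with no movement. I'll back off and go over to the black flap's handle.

Request:
arm_command:
  deltas: [0,0,0,-0.01,-0.0013,0,0,0,0,0,-0.03,-0.004,0,0,0,0,0,-0.03,-0.004,0.04,0,0,0,0,-0.03,-0.004,0.09,0,0,0,0,-0.03,-0.004,0.14,0,0,0,-0.152,-0.03,0.05,0.14,60,0,0,-0.152,-0.02,0.1,0.14,60,0,0,-0.152,-0.01,0.15,0.14,60,0,0,-0.152,0.0,0.2,0.14,60,0,0,-0.152,0.01,0.25,0.14,60,0,0,-0.152,0.02,0.3,0.14,60,0,0,-0.152,0.022,0.35,0.14,60,0,0,-0.152,0.022,0.4,0.14,60,0,0,-0.152,0.022,0.414,0.14,60,0,0,-0.152,0.022,0.414,0.14,60,0,0,-0.152,0.022,0.414,0.14,60]

```text
clock: 15.2
position: [0.5519, 0.1821, 0.2101]
ee_rot: [3.137, -0.17, 0.0]
force: [-0.3, -0.5, 0.1]
width: 0.654
gripper_force: 0.0
```

```bash
python3 - <<'E'
from h import *
s=sensors.observe();print(s['clock'],s['position'],s['force'],s['width'],(2*np.degrees(np.arctan2(s['ee_rot'][1],s['ee_rot'][0]))-90)%180)
E
```

```text
15.2 [0.55191571 0.1821355  0.21009544] [-0.29538666 -0.479713    0.14228222] 0.6536393626314903 83.80382724557062
```

Request:
arm_command:
  deltas: [0,0,0,-0.001,0,-0.03,60,0,0,0,-0.001,0,-0.06,60,0,0,0,-0.001,0,-0.08,60,0,0,0,-0.001,0,-0.1,60,0,0,0,-0.001,0,-0.108,60,0,0,0,-0.001,0,-0.115,60,0,0,0,-0.001,0,-0.115,60]

```text
clock: 15.9
position: [0.551, 0.1811, 0.095]
ee_rot: [3.136, -0.174, -0.0]
force: [-0.1, -1.0, 0.3]
width: 0.658
gripper_force: 0.0
```

Request:
arm_command:
  deltas: [0,0,0,0,0,0,40,0,0,0,0,0,0,25,0,0,0,0,0,0,10,0,0,0,0,0,0,5,0,0,0,0,0,0,5,0,0,0,0,0,0,5,0,0,0,0,0,0,5,0,0,0,0,0,0,5]
  force: 25

```text
clock: 16.7
position: [0.551, 0.183, 0.0953]
ee_rot: [-3.136, 0.171, -0.001]
force: [0.8, 4.4, -1.3]
width: 0.102
gripper_force: 25.0
```

```bash
python3 - <<'E'
from h import *
s=sensors.observe();print(s['clock'],s['position'],s['force'],s['ft_torque'],s['width']*91.8,s['gripper_force'])
E
```

```text
16.7 [0.55099963 0.18303845 0.09530821] [ 0.76231947  4.3844885  -1.30682806] [ 0.84933571 -0.15229475 -0.04423755] 9.375165086817923 24.999031126499176
```

The bar is gripped (9.4 mm opening). I'll lift along the hinge arc, first to 20°.

Request:
arm_command:
  deltas: [0,0,0,0,0.0018,0.003,5,0,0,0,0.0005,0.006,0.01,5,0,0,0,0.0008,0.0085,0.015,5,0,0,0,0.001,0.0112,0.0193,5,0,0,0,0.0014,0.014,0.024,5,0,0,0,0.0017,0.0172,0.0282,5,0,0,0,0.0021,0.0205,0.0325,5,0,0,0,0.0025,0.024,0.0366,5,0,0,0,0.0025,0.024,0.0366,5]

```text
clock: 17.6
position: [0.5536, 0.2049, 0.1327]
ee_rot: [3.135, -0.173, 0.001]
force: [1.3, -5.8, 0.6]
width: 0.099
gripper_force: 25.0
```

Request:
arm_command:
  deltas: [0,0,0,0.0004,0.003,0.004,5,0,0,0,0.0008,0.0065,0.0078,5,0,0,0,0.0013,0.0105,0.0115,5,0,0,0,0.0017,0.0146,0.0148,5,0,0,0,0.0022,0.019,0.018,5,0,0,0,0.0027,0.0233,0.0212,5,0,0,0,0.0032,0.028,0.024,5,0,0,0,0.0037,0.0325,0.0267,5,0,0,0,0.0043,0.037,0.0292,5,0,0,0,0.0048,0.0421,0.0314,5,0,0,0,0.0048,0.0421,0.0314,5,0,0,0,0.0048,0.0421,0.0314,5]

```text
clock: 18.8
position: [0.5588, 0.246, 0.165]
ee_rot: [3.135, -0.174, 0.002]
force: [-1.5, -9.9, 11.1]
width: 0.099
gripper_force: 25.0
```

```bash
python3 - <<'E'
from h import *
s=sensors.observe();print(s['clock'],s['position'],s['force'],s['ft_torque'],s['width']*91.8,s['gripper_force'])
t=optics.get_image('top');d=optics.get_image('side')
cv2.imwrite('pics/t6.png',t);cv2.imwrite('pics/s6.png',d)
cv2.imwrite('pics/c6.png',cv2.resize(d[180:400,190:440],(680,598),interpolation=2))
E
```

```text
18.8 [0.5587898  0.24600559 0.16503142] [-1.52162333 -9.92141859 11.05156304] [-2.03063045  0.29803775 -0.02582506] 9.11587536612228 24.980121552944183
```

View pics/c6.png

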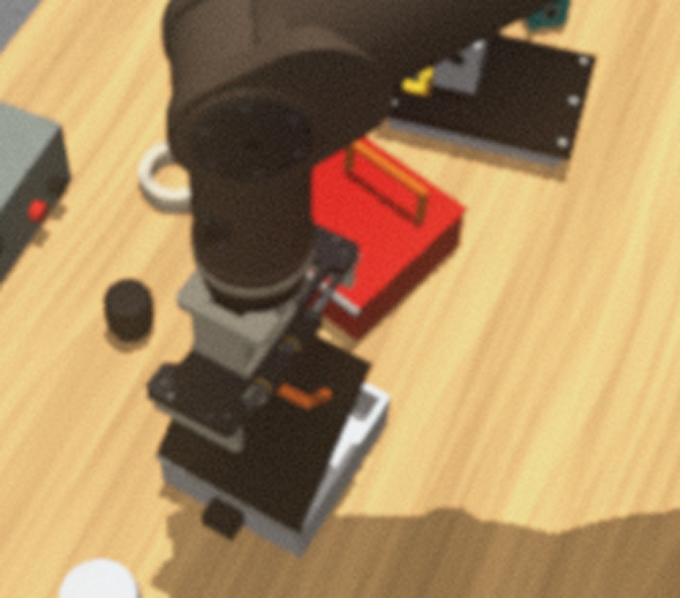

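The flap is open at about 45°, with its free right corner at crop (370,368), which is full-image (326,315). The bar end is at crop (328,393). The block and bracket stay put in the background. The force shows about 14 N of radial squeeze, so I'll check the angle and ease that off.

```bash
python3 - <<'E'
from h import *
a=np.radians(-6.3);X=np.array([np.cos(a),np.sin(a),0]);Y=np.array([-X[1],X[0],0])
for H in(np.array([.5632,.2983,.0505]),np.array([.5637,.2941,.0505])):
  for uv,xs,l,h in(([370,368],-.07,.155,.006),([328,393],-.045,.115,.0455),([303,530],-.07,0,0)):
    o,d=ray('side',np.array([uv])/2.72+[190,180]-.3);d=d[0];k=(xs-(o-H)@X)/(d@X);p=o+k*d-H
    y,z=-p@Y,p[2];print(uv,'y,z',y.round(4),z.round(4),'R',np.hypot(y,z).round(4),'exp',np.hypot(l,h).round(4),'ang',np.degrees(np.arctan2(z,y)-np.arctan2(h,l)).round(1))
E
```

```text
[370, 368] y,z 0.1086 0.1025 R 0.1493 exp 0.1551 ang 41.1
[328, 393] y,z 0.0856 0.0754 R 0.1141 exp 0.1237 ang 19.8
[303, 530] y,z 0.0034 -0.0022 R 0.004 exp 0.0 ang -33.5
[370, 368] y,z 0.1065 0.0988 R 0.1452 exp 0.1551 ang 40.6
[328, 393] y,z 0.0833 0.072 R 0.1101 exp 0.1237 ang 19.2
[303, 530] y,z 0.0009 -0.0063 R 0.0064 exp 0.0 ang -81.9
```

Request:
arm_command:
  deltas: [0,0,0,0,-0.0005,0.001,5,0,0,0,0,-0.001,0.0023,5,0,0,0,0,-0.001,0.0023,5,0,0,0,0,-0.001,0.0023,5]

```text
clock: 19.3
position: [0.5588, 0.2467, 0.1656]
ee_rot: [3.136, -0.173, 0.002]
force: [4.4, -1.8, -5.5]
width: 0.099
gripper_force: 25.0
```

Request:
arm_command:
  deltas: [0,0,0,0,0.0014,0.0006,5,0,0,0,0,0.0028,0.0012,5,0,0,0,0,0.0028,0.0012,5,0,0,0,0,0.0028,0.0012,5]

```text
clock: 19.7
position: [0.5591, 0.2492, 0.1667]
ee_rot: [3.136, -0.173, 0.002]
force: [6.3, -1.4, -8.5]
width: 0.101
gripper_force: 25.0
```

```bash
python3 - <<'E'
from h import *
s=sensors.observe();print(s['clock'],s['position'],s['force'],s['width']*91.8,s['gripper_force'])
t=optics.get_image('top');d=optics.get_image('side')
cv2.imwrite('pics/c7.png',np.hstack([cv2.resize(t[222:292,205:285],(400,350),interpolation=2),cv2.resize(d[300:387,245:345],(400,348),interpolation=2)[:348]]) if 0 else np.hstack([cv2.resize(t[222:292,205:285],(400,350),interpolation=2),cv2.resize(d[300:400,245:345],(400,400),interpolation=2)[:350]]))
E
```

```text
19.7 [0.55906114 0.24920917 0.16673777] [ 6.2899005  -1.36337174 -8.45308002] 9.241966282725576 24.973257780075073
```

View pics/c7.png

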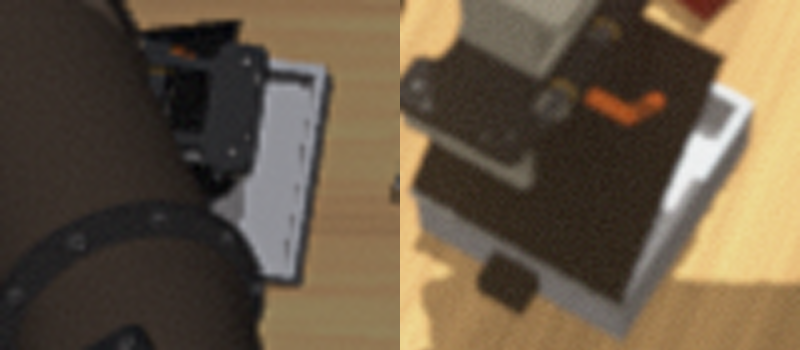

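In the side view the free corner is at crop (722,60), the bar elbow at (630,122), the post base at (660,98) and the hinge corner at (622,302). The top view shows the free corner at (240,22).

```bash
python3 - <<'E'
from h import *
a=np.radians(-6.3);X=np.array([np.cos(a),np.sin(a),0]);Y=np.array([-X[1],X[0],0])
H=np.array([.5632,.2983,.0505])
sd=lambda u:(np.array([u])-[400,0])/4+[245,300]-.4
tp=lambda u:np.array([u])/5+[205,222]-.4
for n,uv,xs,l,h in(('side',sd([722,60]),-.07,.155,.006),('side',sd([630,122]),-.042,.115,.0455),('side',sd([660,98]),-.042,.115,.006),('side',sd([622,302]),-.07,0,.006),('top',tp([240,22]),.07,.155,.006)):
    o,d=ray(n,uv);d=d[0];k=(xs-(o-H)@X)/(d@X);p=o+k*d-H;y,z=-p@Y,p[2]
    print(n,uv.round(1),y.round(4),z.round(4),'R',np.hypot(y,z).round(4),'exp',np.hypot(l,h).round(4),'ang',np.degrees(np.arctan2(z,y)-np.arctan2(h,l)).round(1))
    # predicted pixels at 40,45,50
    for th in np.radians([40,45,50]):
        P=H+xs*X-Y*(l*np.cos(th)-h*np.sin(th))+np.array([0,0,l*np.sin(th)+h*np.cos(th)]);print('   ',proj(n,P)[0].round(1))
E
```

```text
side [[325.1 314.6]] 0.1053 0.1088 R 0.1514 exp 0.1551 ang 43.7
    [327.2 312.4]
    [325.2 313.4]
    [323.  314.8]
side [[302.1 330.1]] 0.0551 0.0932 R 0.1082 exp 0.1237 ang 37.8
    [303.  325.1]
    [300.7 327.4]
    [298.3 330.1]
side [[309.6 324.1]] 0.088 0.0697 R 0.1122 exp 0.1152 ang 35.4
    [308.8 323.3]
    [307.2 324.2]
    [305.4 325.4]
side [[300.1 375.1]] -0.001 0.003 R 0.0032 exp 0.006 ang 18.2
    [299.4 375.8]
    [299.4 376. ]
    [299.3 376.2]
top [[252.6 226. ]] 0.1123 0.1134 R 0.1595 exp 0.1551 ang 43.1
    [253.8 226.8]
    [250.3 225.7]
    [246.6 224.6]
```

The side corner gives 43.7°, the top corner 43.1° and the arm kinematics about 46°, all well within 45 ± 6. The grip is firm, so I'm handing in.

```bash
python3 -c "
from cell import arm
print(arm.sign_off())"
```

```text
the job is handed in; nothing more can be done
None
```

I handed the job in at about 20 s: the block stands released with its blue face seated and centred on the bracket to about 1 mm, and the gripper is holding the flap open at about 44–45° by my measurements (no verdict came back).

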